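# Put the pastry cutters back in their own trays

### The arm

A 6-joint arm with a two-finger parallel gripper is mounted at the origin on a cart in front of the work surface, level with it; the furniture and walls round the work are solid. World frame = base frame: x ahead of the robot, y to its left, z up, the work surface at z = 0. Lengths are in mm, angles in degrees, forces in N, time in s.
With the tool pointing down it reaches from about 350 to 850 mm from the base axis. Payload 8.1 kg.
Tool frame: the origin (TCP) lies midway between the tips of the shut fingers; the grasp point (between the pads) lies 19 mm behind it (r.pinch_z is the distance from the TCP to the grasp point, in mm); z points along the fingers, y is the line along which they close (so a half turn about z gives the same grasp; the last joint's range is limited). The gripper opens to 85 mm and grips with 20 to 120 N. Pads are 22 mm wide; open, the fingers measure 114 mm over their backs; the gripper's body (76 mm by 85 mm) begins 54 mm behind the grasp point. The pads swing forward as they close: fully open they stand 13 mm farther back than shut.
Start: joints at [-79.148, 7.471, 85.268, -0, 87.261, -4.893], TCP at [162.833, -577.487, 231.292] pointing down, gripper open.
Joint ranges: [-169.43, 169.43], [-51.17, 129.36], [1.28, 143.12], [-76.62, 256.62], [0, 156.53], [-152.29, 152.29]. Speed limits (degrees/s): [136.94, 136.94, 159.86, 180, 180, 180].

### API

Orientations are given as [roll, pitch, yaw] about the fixed x, y, z axes, in that order (R = Rz(yaw) Ry(pitch) Rx(roll)).
In Python, from bench import sensors, optics, job, r gives the robot as it stands.
- The arm moves only by the tool play_rows, never from a script. Its argument "motion" is a list that holds one entry, the list of rows, each a list of 6 numbers: the shift along the tool's x, y, z in cm, then the turn, a rotation vector about the tool's x, y, z in degrees. In form: [[[x, y, z, ax, ay, az], ...]]. A call has 1 to 5 rows; each row is the pose to reach, as a shift and turn from the pose commanded when the call began, along the tool's axes at that moment; what a row does not reach only later rows make up. A row lasts 1/10 s, in which the tool goes at most 50 mm and 8.59 degrees, less where a joint would pass 70% of its speed; a pose out of reach is approached as far as the arm can. A call with a gripper value outside its range is refused whole. "jaw" is the opening, from 0 (shut) to 1 (fully open), set as the call begins (left out, the last holds). The fingers move at their own pace and stop on an object; "squeeze" is the grip in N (left out, the last holds). Time passes only in rows, so rows that repeat a pose let the fingers close. It gives the time, the measured TCP pose, the force, the opening and the grip force at its end, in the units of the state.
- sensors.sense(): the state, without advancing time (a new reading comes with each control period).
- optics.snapshot(name): name is "scene" or "top" or "wrist"; returns a dict with "pixels" (400x640x3 uint8, red, green, blue), "mtx" (3x3 intrinsics, pixels), "R" (3x3) and "t" (3): a world point X has camera coordinates R X + t; the wrist camera has in their place "T_tool_cam" (4x4, takes a point from camera to tool coordinates, whose origin is the TCP and whose axes are the flange's). Camera axes: x right, y down, z forward; pixel columns grow to the right and rows downward; lengths in mm; the calibration is good to about 2 mm. A picture is of the moment at which its call begins: read the wrist's pose just before it. There is no depth.
- job.hand_in(): hands the job in; it is judged then, once.
The state is a dict: "time": time; "joint_pos": joint angles; "qd": joint speeds; "joint_efforts": joint torques, N m; "tool_pos": TCP position; "tcp_rot": TCP orientation; "ft_force": force on the tool from outside, world axes, zero at the start; "wrist_torque": the same for the moment, N m; "finger_gap": finger opening in mm; "grip_force": force on a finger pad.
Only numpy, scipy, OpenCV 4.12 (cv2) and the standard library are available. Lean on these libraries where they do the work, as an engineer would, in place of code of your own. Each camera call takes 0.05 s, during which the arm holds its last target. There are 200 camera calls.

### The job

The smallest pastry cutter and the white coupler ring were left in the wrong wooden trays. Put the three round steel cutters and the coupler ring each into the tray made for its size (largest cutter in the largest tray, and so on down to the coupler in the smallest), each upright and sitting flat on the tray's floor about the middle. Leave the gel bottle and the piping tip by the trays where they stand.

Things in the scene. Friction and masses are not known exactly. Their poses are not given: they have to be found in the camera images.
- cutter_large_mid (a point): open ring-shaped steel pastry cutter, plain round, 67 mm outside diameter, 38 mm high, rolled rim up, both ends open; the point is on its axis, half-way up; z up its axis. Grasp across the outside from above. The largest cutter; starts standing on the worktop.
- cutter_medium_mid (a point): open ring-shaped steel pastry cutter, plain round, 55 mm outside diameter, 38 mm high, rolled rim up, both ends open; the point is on its axis, half-way up; z up its axis. Grasp across the outside from above. The middle cutter; starts standing on the worktop.
- cutter_small_mid (a point): open ring-shaped steel pastry cutter, plain round, 43 mm outside diameter, 38 mm high, rolled rim up, both ends open; the point is on its axis, half-way up; z up its axis. Grasp across the outside from above. The smallest cutter; starts in the recess of the largest or the second largest tray (the coupler is in the other).
- coupler_mid (a point): white ribbed plastic coupler ring for piping bags, 29 mm outside diameter, 20 mm high; the point is on its axis, half-way up; z up its axis. Starts in the recess of the largest or the second largest tray, top 25 mm above the worktop. Grasp across the outside from above, above the tray's lip.
- tray_large: fixed round shallow beech tray, the largest of four; recess 80 mm across at its flat floor, 5 mm wider at the lip, 93 mm across outside; floor 5 mm above the worktop, lip 11 mm above the worktop; origin at the centre of its underside, z up. Home of the 67 mm cutter; occupied at the start.
- tray_medium: fixed round shallow beech tray, the second largest of four; recess 66 mm across at its flat floor, 5 mm wider at the lip, 79 mm across outside; floor 5 mm above the worktop, lip 11 mm above the worktop; origin at the centre of its underside, z up. Home of the 55 mm cutter; occupied at the start.
- tray_small: fixed round shallow beech tray, the third largest of four; recess 54 mm across at its flat floor, 5 mm wider at the lip, 67 mm across outside; floor 5 mm above the worktop, lip 11 mm above the worktop; origin at the centre of its underside, z up. Home of the 43 mm cutter; empty at the start.
- tray_tiny: fixed round shallow beech tray, the smallest of four; recess 42 mm across at its flat floor, 5 mm wider at the lip, 55 mm across outside; floor 5 mm above the worktop, lip 11 mm above the worktop; origin at the centre of its underside, z up. Home of the coupler; empty at the start.
- gel_bottle_mid (a point): small white food colour gel bottle with a coloured nozzle, 29 mm diameter, 83 mm high, standing on the worktop; the point is on its axis, half-way up. To be left alone.
- piping_tip_mid (a point): steel cone-shaped piping tip, 25 mm across at its foot, 42 mm high, standing by itself near the work; the point is on its axis, half-way up. To be left alone.
Mind the look-alikes: they are no part of the job. Leave any turquoise look-alike of the tray_large alone.

How it is judged:
By the outcome, as a careful person would: the job done as asked, in the order asked, and still so for the second after the job is handed in, with the robot touching nothing.
It also fails if it takes over 93 s, if anything falls off the work surface, if the arm or the gripper's body presses on something with over 40 N, if the wrist force passes 120 N, or if a joint passes its speed limit or range.

## Working session

There is one attempt and no reset: what is moved stays moved. The work goes in short steps, Python scripts to look and compute and a tool call to move; the robot and the scene stay as the last step left them, time stands still between calls to the robot, and variables do not carry over. Pictures are saved under pics/ and viewed, at most 14 in all, crops included, and the job is handed in when it is done.

Besides the shell and the picture viewer there is one more tool, called as a command line: name --argument value ..., lists and objects as JSON in quotes. play_rows: Moves the arm, as the interface text tells. Its arguments: {"type":"object","properties":{"motion":{"type":"array","items":{"type":"array","items":{"type":"array","items":{"type":"number"}}}},"jaw":{"type":"number"},"squeeze":{"type":"number"}},"required":["motion"]}

```bash
ls; mkdir -p pics
python3 - <<'E'
from bench import sensors, optics, job, r
import cv2
for n in("scene","top"):
    s=optics.snapshot(n); cv2.imwrite(f"pics/{n}0.png",s["pixels"][:,:,::-1])
    print(n,s["mtx"].round(1).tolist(),s["R"].round(3).tolist(),s["t"].round(1).tolist())
print(sensors.sense())
E
```

```text
pics
scene [[445.2, 0.0, 313.9], [0.0, 445.2, 198.3], [0.0, 0.0, 1.0]] [[-0.531, -0.847, 0.023], [-0.415, 0.236, -0.879], [0.739, -0.476, -0.476]] [523.1, 171.8, 907.5]
top [[393.6, 0.0, 322.1], [0.0, 393.6, 198.5], [0.0, 0.0, 1.0]] [[-0.014, -1.0, -0.011], [-0.995, 0.015, -0.094], [0.094, 0.01, -0.996]] [337.1, 469.1, 1224.5]
{'time': 0.1, 'joint_pos': array([-7.91487597e+01,  7.50830957e+00,  8.53227436e+01, -1.04503958e-03,
        8.72619753e+01, -4.89215792e+00]), 'qd': array([ 0.07343257, -0.09156957, -0.1736063 , -0.03526437,  0.00641077,
       -0.01145312]), 'joint_efforts': array([ 2.13673506e-03, -5.70954716e+01, -5.01940119e+01,  2.68028612e-05,
        8.15661333e-03,  4.83225790e-05]), 'tool_pos': array([ 162.72928427, -577.00191422,  230.3779377 ]), 'tcp_rot': array([-1.79907221e+02, -6.89355704e-03,  1.57434434e+01]), 'ft_force': array([-0.50958865,  0.38689581, -0.1636082 ]), 'wrist_torque': array([-0.02376183, -0.02005508,  0.01071738]), 'grip_force': 0.0, 'finger_gap': 85.78441151735363}
```

View pics/top0.png

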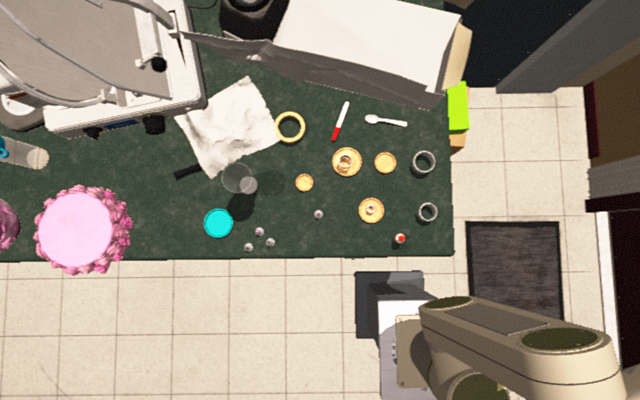

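View pics/scene0.png

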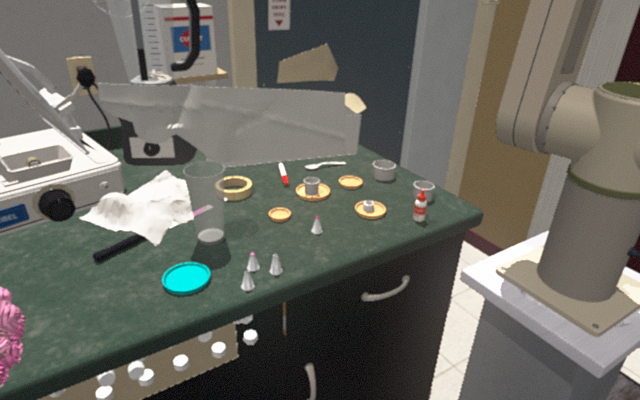

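The top view shows four beech trays: (347,162) holds the steel small cutter, (371,210) the white coupler, and (385,162) and (304,182) are empty. Cutters stand at (424,162) and (428,212), the gel bottle at (400,239) and the piping tip at (318,214).
Possible mix-ups are the turquoise dish (218,222), the tan tape ring (290,127), the extra tips near (250,240) and the glass (240,180); by the description, none of them is part of the job. I'll measure next and check in a close crop.

```bash
cat > h.py <<'E'
import numpy as np, cv2
from bench import sensors, optics
def ray(s,u,v,z):
    K,R,t=map(np.array,(s["mtx"],s["R"],s["t"])); c=-R.T@t
    d=R.T@np.linalg.inv(K)@np.array([u,v,1.]); return c+d*(z-c[2])/d[2]
E
python3 - <<'E'
from h import *
s=optics.snapshot("top"); im=s["pixels"]; hsv=cv2.cvtColor(im,cv2.COLOR_RGB2HSV)
m=cv2.inRange(hsv,(8,70,120),(28,255,255))
cs,_=cv2.findContours(m,cv2.RETR_EXTERNAL,cv2.CHAIN_APPROX_NONE)
for c in cs:
    if 120<cv2.contourArea(c)<1500 and 280<c[:,0,0].mean()<450 and 100<c[:,0,1].mean()<260:
        P=np.array([ray(s,u,v,11)[:2] for u,v in c[:,0]],np.float32)
        e,rad=cv2.minEnclosingCircle(P); el=cv2.fitEllipse(P)
        print("tray",c[:,0].mean(0).round(1),np.round(e,1),"D",round(2*rad,1),np.round(el[0],1),np.round(el[1],1))
for n,u,v,z in(("cutA",424,162,38),("cutB",428,212,38),("smallc",347,162,43),("coupler",371,208,25),("gel",401,239,83),("tip",318,214,42),("spoon",385,122,0),("glass",240,180,0),("pen",336,135,5),("bagcorner",435,105,0)):
    print(n,ray(s,u,v,z).round(0))
cv2.imwrite("pics/c1.png",cv2.resize(im[140:250,290:450,::-1],None,fx=5,fy=5,interpolation=cv2.INTER_CUBIC))
E
```

```text
tray [371.  209.9] [437.3 174.7] D 84.0 [437.  174.6] [79.7 81.7]
tray [304.1 181.9] [529.5 387.9] D 60.2 [529.8 387.7] [55.9 57.7]
tray [385. 162.] [590.4 125.3] D 72.2 [590.3 125.4] [67.6 70.2]
tray [346.5 161.1] [595.1 249.5] D 97.8 [595.5 249.3] [94.1 95.3]
tray [289.2 126.2] [713.7 434.4] D 105.2 [714.2 432.8] [ 98.  103.1]
cutA [583.   7.  38.]
cutB [425.   0.  38.]
smallc [586. 250.  43.]
coupler [441. 176.  25.]
gel [343.  96.  83.]
tip [424. 343.  42.]
spoon [726. 120.   0.]
glass [541. 596.   0.]
pen [684. 282.   5.]
bagcorner [780. -46.   0.]
```

View pics/c1.png

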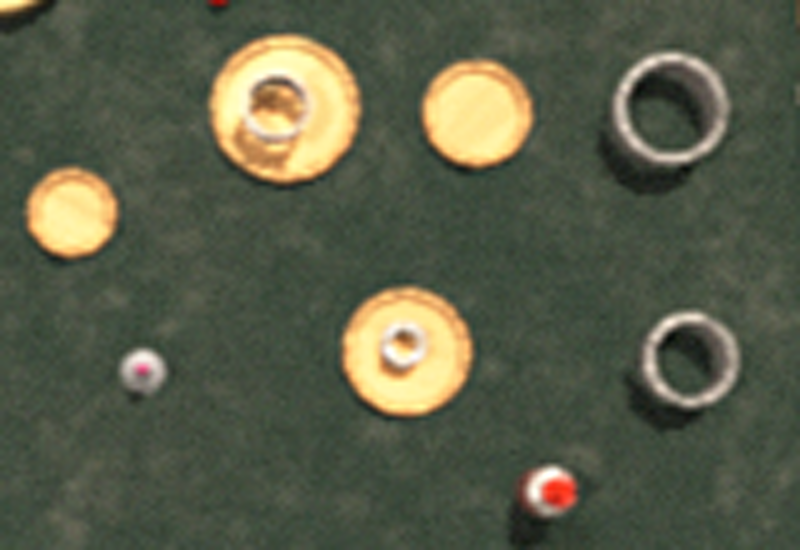

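The crop confirms the choice: outside diameters of about 94, 80, 68 and 56 mm identify the trays. Cutter A (crop 671,110) is the large one and B (691,360) the medium. The small cutter is at (277,108) and the coupler at (404,345). Moving in over the small cutter.

play_rows --motion '[[[15.05, -16.54, 0, 0, 0, 15.74], [15.05, -16.54, 0, 0, 0, 15.74], [15.05, -16.54, 0, 0, 0, 15.74], [15.05, -16.54, 0, 0, 0, 15.74], [15.05, -16.54, 0, 0, 0, 15.74]]]' --jaw 0.8 --squeeze 30

```text
time: 0.65
tool_pos: [264.0, -374.2, 230.9]
tcp_rot: [-179.9, -0.0, 0.1]
ft_force: [0.1, 0.3, -0.1]
finger_gap: 68.6
grip_force: 0.0
```

play_rows --motion '[[[10.8, -20.9, 0, 0, 0, 0], [10.8, -20.9, 0, 0, 0, 0], [10.8, -20.9, 0, 0, 0, 0], [10.8, -20.9, 0, 0, 0, 0], [10.8, -20.9, 0, 0, 0, 0]]]'

```text
time: 1.15
tool_pos: [371.4, -165.8, 231.3]
tcp_rot: [-180.0, -0.0, 0.1]
ft_force: [0.3, -1.0, 0.4]
finger_gap: 68.7
grip_force: 0.0
```

play_rows --motion '[[[10.8, -20.9, 0, 0, 0, 0], [10.8, -20.9, 0, 0, 0, 0], [10.8, -20.9, 0, 0, 0, 0], [10.8, -20.9, 0, 0, 0, 0], [10.8, -20.9, 0, 0, 0, 0]]]'

```text
time: 1.65
tool_pos: [479.4, 43.6, 231.1]
tcp_rot: [-180.0, -0.0, 0.1]
ft_force: [0.3, 0.2, -0.0]
finger_gap: 68.3
grip_force: 0.0
```

play_rows --motion '[[[6, -14.9, 0, 0, 0, 0], [6, -14.9, 0, 0, 0, 0], [6, -14.9, 0, 0, 0, 0], [6, -14.9, 0, 0, 0, 0], [6, -14.9, 0, 0, 0, 0]]]'

```text
time: 2.15
tool_pos: [538.5, 191.2, 230.4]
tcp_rot: [180.0, 0.1, 0.2]
ft_force: [-0.1, -1.5, 0.3]
finger_gap: 68.5
grip_force: 0.0
```

```bash
cat >> h.py <<'E'
from scipy.spatial.transform import Rotation as Ro
def wrist():
    st=sensors.sense(); s=optics.snapshot("wrist")
    T=np.eye(4); T[:3,:3]=Ro.from_euler("xyz",st["tcp_rot"],degrees=True).as_matrix(); T[:3,3]=st["tool_pos"]
    C=np.linalg.inv(T@s["T_tool_cam"]); s["R"]=C[:3,:3]; s["t"]=C[:3,3]; return st,s
E
python3 - <<'E'
from h import *
st,s=wrist(); print(st["tool_pos"],st["tcp_rot"],s["T_tool_cam"].round(2).tolist(),s["mtx"].round(0).tolist()); cv2.imwrite("pics/w1.png",s["pixels"][:,:,::-1])
E
```

```text
[538.51708207 191.15908505 230.39042157] [1.79979402e+02 8.68125360e-02 1.74393790e-01] [[0.0, -0.97, -0.26, 66.04], [1.0, 0.0, -0.0, 1.01], [0.0, -0.26, 0.97, -142.69], [0.0, 0.0, 0.0, 1.0]] [[313.0, 0.0, 317.0], [0.0, 313.0, 204.0], [0.0, 0.0, 1.0]]
```

View pics/w1.png

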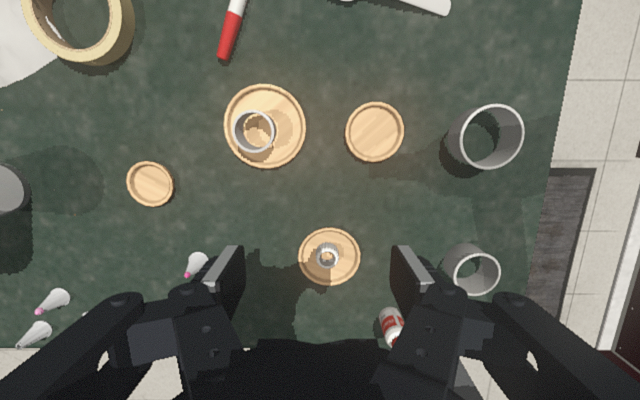

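The wrist view shows the trays at (265,125), (375,131), (150,184) and (330,256). Rims are at (254,132) for the small cutter, (492,136) large and (477,272) medium, with the coupler at (328,256). I'll fit rim circles on their planes.

```bash
cat >> h.py <<'E'
def rect(s,x0,y0,z,half,ppm=4):
    "orthophoto of plane z: column=(x-x0+half)*ppm, row=(y-y0+half)*ppm"
    K,R,t=map(np.array,(s["mtx"],s["R"],s["t"])); H=K@np.c_[R[:,0],R[:,1],R[:,2]*z+t]
    A=np.array([[1/ppm,0,x0-half],[0,1/ppm,y0-half],[0,0,1]]); n=int(2*half*ppm)
    return cv2.warpPerspective(s["pixels"],H@A,(n,n),flags=cv2.INTER_LINEAR|cv2.WARP_INVERSE_MAP)
def circ(s,x0,y0,z,D,half=None,ppm=4,tol=4):
    half=half or D*0.75+10; g=cv2.cvtColor(rect(s,x0,y0,z,half,ppm),cv2.COLOR_RGB2GRAY); g=cv2.GaussianBlur(g,(0,0),3)
    c=cv2.HoughCircles(g,cv2.HOUGH_GRADIENT,1.5,20,param1=60,param2=15,minRadius=int((D-tol)/2*ppm),maxRadius=int((D+tol)/2*ppm))
    return [(round(x0-half+a/ppm,1),round(y0-half+b/ppm,1),round(2*q/ppm,1)) for a,b,q in (c[0][:3] if c is not None else [])]
E
python3 - <<'E'
from h import *
st,s=wrist(); top=optics.snapshot("top")
L=dict(tL=(265,125,11,93),tS=(375,131,11,67),tT=(150,184,11,55),tM=(330,256,11,79),cS=(254,132,43,43),cL=(492,136,38,67),cM=(477,272,38,55),cp=(328,256,25,29))
for n,(u,v,z,D) in L.items():
    p=ray(s,u,v,z); print(n,p.round(1)[:2],"wrist",circ(s,p[0],p[1],z,D),"top",circ(top,p[0],p[1],z,D))
E
```

```text
tL [599.  247.6] wrist [(np.float64(596.7), np.float64(250.6), np.float32(92.1)), (np.float64(592.2), np.float64(252.8), np.float32(90.0)), (np.float64(593.3), np.float64(245.3), np.float32(96.6))] top [(np.float64(595.6), np.float64(249.5), np.float32(94.9)), (np.float64(593.3), np.float64(244.6), np.float32(90.8)), (np.float64(591.4), np.float64(253.2), np.float32(92.4))]
tS [592.7 123.7] wrist [(np.float64(591.9), np.float64(125.5), np.float32(66.9)), (np.float64(584.7), np.float64(124.0), np.float32(68.1)), (np.float64(587.4), np.float64(128.5), np.float32(68.1))] top [(np.float64(551.4), np.float64(71.2), np.float32(68.9)), (np.float64(565.2), np.float64(144.7), np.float32(68.1)), (np.float64(596.4), np.float64(153.7), np.float32(69.7))]
tT [531.3 386.1] wrist [(np.float64(530.8), np.float64(387.9), np.float32(55.3)), (np.float64(527.5), np.float64(383.8), np.float32(58.6)), (np.float64(533.1), np.float64(393.5), np.float32(55.9))] top [(np.float64(529.0), np.float64(387.5), np.float32(55.3))]
tM [439.6 172.6] wrist [(np.float64(438.8), np.float64(175.2), np.float32(78.2)), (np.
[... 1030 characters left out ...]
np.float64(1.7), np.float32(55.0)), (np.float64(424.2), np.float64(0.9), np.float32(57.8)), (np.float64(387.1), np.float64(32.4), np.float32(58.6))] top [(np.float64(425.0), np.float64(-2.8), np.float32(53.2)), (np.float64(426.9), np.float64(3.6), np.float32(56.9)), (np.float64(431.0), np.float64(-3.2), np.float32(56.1))]
cp [446.  175.7] wrist [(np.float64(458.7), np.float64(159.5), np.float32(32.6)), (np.float64(439.2), np.float64(183.5), np.float32(31.7)), (np.float64(428.7), np.float64(191.4), np.float32(30.9))] top [(np.float64(446.7), np.float64(162.1), np.float32(29.1)), (np.float64(460.6), np.float64(184.2), np.float32(29.0)), (np.float64(455.7), np.float64(191.0), np.float32(32.6))]
```

play_rows --motion '[[[5.35, -6.45, 12, 0, 0, 0], [5.35, -6.45, 12, 0, 0, 0], [5.35, -6.45, 12, 0, 0, 0], [5.35, -6.45, 12, 0, 0, 0], [5.35, -6.45, 12, 0, 0, 0]]]'

```text
time: 2.8
tool_pos: [591.3, 252.3, 110.0]
tcp_rot: [179.9, 0.2, -0.1]
ft_force: [0.1, -0.2, 1.0]
finger_gap: 68.3
grip_force: 0.0
```

Run:
```python
from h import *
st,s=wrist(); print(st["tool_pos"],st["tcp_rot"]); cv2.imwrite("pics/w2.png",s["pixels"][:,:,::-1])
print(circ(s,592,255.5,43,43,tol=6),circ(s,596,250,11,93))
```

```text
[591.32982762 252.30455847 110.02792506] [ 1.79914295e+02  1.82094639e-01 -5.82300272e-02]
[(np.float32(593.4), np.float32(256.9), np.float32(37.4)), (np.float32(594.9), np.float32(262.2), np.float32(48.6)), (np.float32(589.3), np.float32(253.9), np.float32(47.7))] [(np.float32(597.1), np.float32(249.2), np.float32(90.6)), (np.float32(598.9), np.float32(243.6), np.float32(90.8)), (np.float32(592.2), np.float32(247.7), np.float32(95.8))]
```

View pics/w2.png

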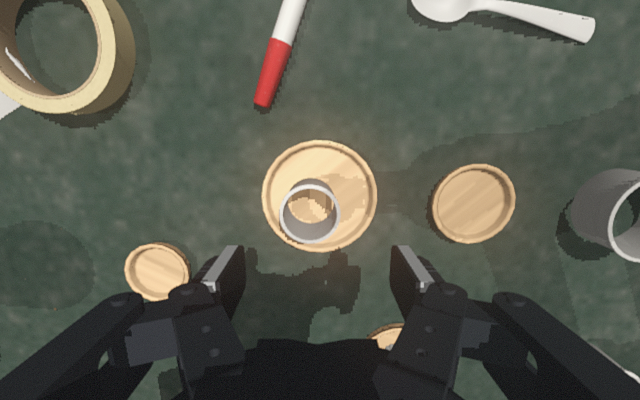

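The small cutter's rim is centred near (309,211), between the fingers, with no obstacles around it. Descending to grasp.

play_rows --motion '[[[0.15, -0.35, 4.5, 0, 0, 0], [0.15, -0.35, 7, 0, 0, 0], [0.15, -0.35, 9, 0, 0, 0], [0.15, -0.35, 9.6, 0, 0, 0], [0.15, -0.35, 9.6, 0, 0, 0]]]'

```text
time: 3.35
tool_pos: [594.8, 257.0, 17.5]
tcp_rot: [-180.0, -0.1, -0.1]
ft_force: [0.3, -1.1, -0.3]
finger_gap: 68.0
grip_force: 0.0
```

play_rows --motion '[[[0, 0, 0, 0, 0, 0], [0, 0, 0, 0, 0, 0], [0, 0, 0, 0, 0, 0], [0, 0, 0, 0, 0, 0], [0, 0, 0, 0, 0, 0]]]' --jaw 0.35 --squeeze 30

```text
time: 3.85
tool_pos: [595.7, 257.9, 18.3]
tcp_rot: [-180.0, -0.2, 0.0]
ft_force: [-1.5, -1.8, 7.8]
finger_gap: 41.2
grip_force: 29.5
```

play_rows --motion '[[[0, 0, -3, 0, 0, 0], [0, 0, -7, 0, 0, 0], [0, 0, -7, 0, 0, 0], [-0.2, 4.8, -7, 0, 0, 0], [-0.4, 8.5, -7, 0, 0, 0]]]'

```text
time: 4.35
tool_pos: [590.5, 172.0, 86.9]
tcp_rot: [-180.0, -0.2, 0.1]
ft_force: [-0.0, -0.2, 0.0]
finger_gap: 40.9
grip_force: 30.5
```

play_rows --motion '[[[0, 4.6, 0, 0, 0, 0], [0, 4.6, 0, 0, 0, 0], [0, 4.6, 0, 0, 0, 0], [0, 4.6, 0, 0, 0, 0]]]'

```text
time: 4.75
tool_pos: [590.2, 127.3, 85.9]
tcp_rot: [-180.0, -0.1, 0.0]
ft_force: [-0.7, 0.0, -0.8]
finger_gap: 41.5
grip_force: 30.6
```

Run:
```python
from h import *
st,s=wrist(); print(st["tool_pos"],st["tcp_rot"],st["finger_gap"]); cv2.imwrite("pics/w3.png",s["pixels"][:,:,::-1])
print(circ(s,591,125,11,67))
```

```text
[590.17932828 127.33538341  85.93768472] [-1.79965111e+02 -6.27711211e-02  1.19207054e-02] 41.45452131500596
[(np.float32(592.4), np.float32(125.7), np.float32(64.8)), (np.float32(531.3), np.float32(126.4), np.float32(68.8)), (np.float32(534.7), np.float32(122.7), np.float32(69.8))]
```

View pics/w3.png

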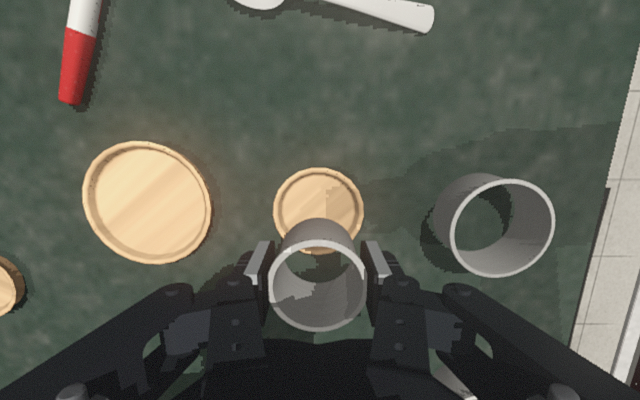

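The cutter is held upright, with its rim centred near (318,285) and the tray just below at (319,210).

Run:
```python
from h import *
st,s=wrist(); print(st["tool_pos"])
print(ray(s,318,285,110.6).round(1),circ(s,588,127,110.6,43,tol=5))
```

```text
[590.04513844 127.67847959  85.76742112]
[589.4 126.4 110.6] [(np.float32(589.4), np.float32(126.2), np.float32(40.8)), (np.float32(584.2), np.float32(129.2), np.float32(46.7)), (np.float32(596.6), np.float32(126.6), np.float32(45.0))]
```

play_rows --motion '[[[0.25, 0.1, 2.5, 0, 0, 0], [0.25, 0.1, 4.5, 0, 0, 0], [0.25, 0.1, 5.8, 0, 0, 0], [0.25, 0.1, 6.4, 0, 0, 0], [0.25, 0.1, 6.7, 0, 0, 0]]]'

```text
time: 5.35
tool_pos: [591.9, 126.2, 18.2]
tcp_rot: [-180.0, 0.1, 0.1]
ft_force: [-8.7, -0.4, 15.2]
finger_gap: 41.0
grip_force: 31.7
```

play_rows --motion '[[[0, 0, 0.05, 0, 0, 0], [0, 0, 0.05, 0, 0, 0], [0, 0, 0.05, 0, 0, 0]]]'

```text
time: 5.65
tool_pos: [592.9, 125.7, 18.6]
tcp_rot: [-180.0, -0.1, 0.0]
ft_force: [0.6, -0.5, 0.3]
finger_gap: 41.4
grip_force: 30.6
```

play_rows --motion '[[[0, 0, 0.1, 0, 0, 0], [0, 0, 0.1, 0, 0, 0], [0, 0, 0.1, 0, 0, 0]]]'

```text
time: 5.95
tool_pos: [593.2, 125.7, 18.3]
tcp_rot: [-180.0, -0.1, 0.0]
ft_force: [-2.1, 0.3, 7.1]
finger_gap: 41.1
grip_force: 31.1
```

play_rows --motion '[[[0, 0, 0, 0, 0, 0], [0, 0, 0, 0, 0, 0], [0, 0, 0, 0, 0, 0], [0, 0, -2, 0, 0, 0], [0, 0, -6, 0, 0, 0]]]' --jaw 0.8

```text
time: 6.45
tool_pos: [588.7, 125.1, 73.0]
tcp_rot: [179.9, 0.5, 0.0]
ft_force: [1.2, -0.2, -0.3]
finger_gap: 68.3
grip_force: 0.0
```

play_rows --motion '[[[0, 0, -4, 0, 0, 0], [-4.5, -1.5, -4, 0, 0, 0], [-9, -3, -4, 0, 0, 0], [-13.5, -4.5, -4, 0, 0, 0], [-15.2, -5, -4, 0, 0, 0]]]' --jaw 0.6

```text
time: 6.95
tool_pos: [436.4, 176.3, 115.8]
tcp_rot: [180.0, 0.2, 0.1]
ft_force: [1.1, -0.1, 0.6]
finger_gap: 51.2
grip_force: 0.0
```

play_rows --motion '[[[0, 0, 0, 0, 0, 0], [0, 0, 0, 0, 0, 0]]]'

```text
time: 7.15
tool_pos: [440.7, 175.7, 117.1]
tcp_rot: [-180.0, -0.1, 0.0]
ft_force: [0.3, 0.3, 0.3]
finger_gap: 51.1
grip_force: 0.0
```

Run:
```python
from h import *
st,s=wrist(); print(st["tool_pos"],st["tcp_rot"]); cv2.imwrite("pics/w4.png",s["pixels"][:,:,::-1])
print(circ(s,438,175,11,79)[0],circ(s,592,126,43,43,tol=6),circ(s,592,126,11,67))
```

```text
[440.68594427 175.69373744 117.13363342] [-1.79991407e+02 -7.16612491e-02  4.49663769e-02]
(np.float32(438.3), np.float32(175.3), np.float32(78.2)) [(np.float32(593.1), np.float32(124.4), np.float32(46.8)), (np.float32(582.9), np.float32(133.1), np.float32(41.1)), (np.float32(578.4), np.float32(128.2), np.float32(47.7))] [(np.float32(592.7), np.float32(126.3), np.float32(67.6)), (np.float32(611.8), np.float32(113.9), np.float32(67.2)), (np.float32(602.8), np.float32(122.6), np.float32(64.8))]
```

View pics/w4.png

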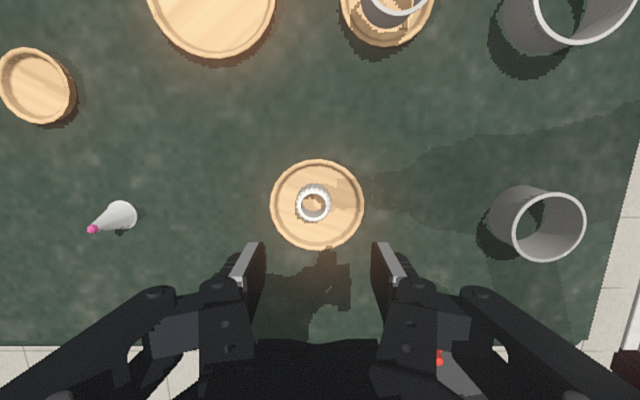

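The small cutter sits in the small tray (picture 388,20). The coupler's top is centred near (314,203). The gel bottle, at about (440,357), is clear of the path.

Run:
```python
from h import *
st,s=wrist(); print(st["tool_pos"],ray(s,314,203,25).round(1),circ(s,441,177,25,29,tol=5))
```

```text
[441.17898632 175.49237818 117.20877932] [445.3 177.2  25. ] [(np.float32(443.9), np.float32(178.1), np.float32(25.7)), (np.float32(456.7), np.float32(189.7), np.float32(33.5)), (np.float32(439.1), np.float32(179.2), np.float32(26.9))]
```

play_rows --motion '[[[0.4, -0.2, 4, 0, 0, 0], [0.4, -0.2, 7.5, 0, 0, 0], [0.4, -0.2, 9.5, 0, 0, 0], [0.4, -0.2, 10.2, 0, 0, 0], [0.4, -0.2, 10.2, 0, 0, 0]]]'

```text
time: 7.75
tool_pos: [444.1, 177.0, 13.9]
tcp_rot: [180.0, 0.1, -0.0]
ft_force: [-0.6, -0.1, -0.5]
finger_gap: 51.3
grip_force: 0.0
```

play_rows --motion '[[[0, 0, 0, 0, 0, 0], [0, 0, 0, 0, 0, 0]]]'

```text
time: 7.95
tool_pos: [445.9, 177.9, 16.4]
tcp_rot: [-180.0, -0.2, -0.0]
ft_force: [0.7, 0.4, -0.2]
finger_gap: 51.2
grip_force: 0.0
```

play_rows --motion '[[[0, 0, 0.35, 0, 0, 0], [0, 0, 0.35, 0, 0, 0], [0, 0, 0.35, 0, 0, 0]]]'

```text
time: 8.25
tool_pos: [444.4, 177.6, 11.6]
tcp_rot: [-180.0, -0.0, 0.0]
ft_force: [-0.2, 0.3, 0.2]
finger_gap: 51.3
grip_force: 0.0
```

play_rows --motion '[[[0, 0, 0, 0, 0, 0], [0, 0, 0, 0, 0, 0], [0, 0, 0, 0, 0, 0], [0, 0, 0, 0, 0, 0], [0, 0, 0, 0, 0, 0]]]' --jaw 0.2 --squeeze 25

```text
time: 8.75
tool_pos: [444.4, 177.6, 11.5]
tcp_rot: [-180.0, -0.0, 0.0]
ft_force: [-1.9, -0.4, 5.6]
finger_gap: 28.0
grip_force: 24.8
```

play_rows --motion '[[[0, 0, -3, 0, 0, 0], [0, 0, -7, 0, 0, 0], [2, -4, -7, 0, 0, 0], [4, -8.5, -7, 0, 0, 0], [5.7, -13, -7, 0, 0, 0]]]'

```text
time: 9.25
tool_pos: [502.6, 309.0, 82.1]
tcp_rot: [-180.0, -0.1, -0.1]
ft_force: [1.0, -1.0, -0.2]
finger_gap: 28.3
grip_force: 24.9
```

play_rows --motion '[[[2.9, -4.5, 0, 0, 0, 0], [2.9, -8, 0, 0, 0, 0], [2.9, -8, 0, 0, 0, 0], [2.9, -8, 0, 0, 0, 0], [2.9, -8, 0, 0, 0, 0]]]'

```text
time: 9.75
tool_pos: [529.8, 386.6, 80.6]
tcp_rot: [179.9, 0.1, -0.0]
ft_force: [-0.7, 0.2, -0.2]
finger_gap: 27.7
grip_force: 24.9
```

Run:
```python
from h import *
st,s=wrist(); print(st["tool_pos"],st["tcp_rot"],st["finger_gap"]); cv2.imwrite("pics/w5.png",s["pixels"][:,:,::-1])
z=25+st["tool_pos"][2]-11.5
print(circ(s,530,388,11,55),z,circ(s,530,388,z,29,tol=5),ray(s,318,275,z))
```

```text
[529.82531584 386.61942257  80.60893744] [ 1.79942806e+02  5.68112070e-02 -8.60148277e-03] 27.71817159088198
[(np.float32(531.8), np.float32(388.7), np.float32(53.3)), (np.float32(527.3), np.float32(386.4), np.float32(56.9)), (np.float32(527.7), np.float32(392.8), np.float32(53.6))] 94.10893743569129 [(np.float32(529.2), np.float32(385.7), np.float32(26.8)), (np.float32(557.7), np.float32(386.1), np.float32(31.0)), (np.float32(534.4), np.float32(389.8), np.float32(26.1))] [527.85936362 385.39118204  94.10893744]
```

View pics/w5.png

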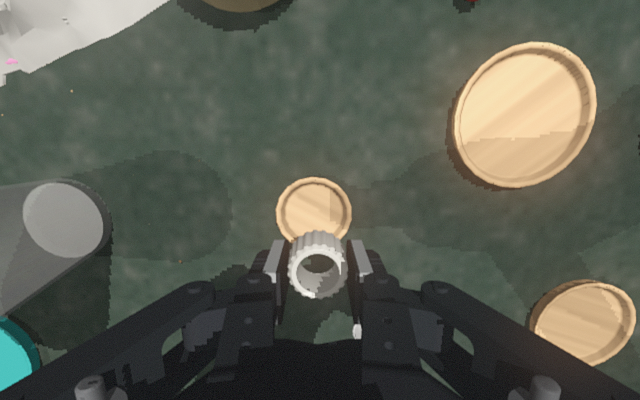

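The coupler is held upright at (317,276) and the tiny tray is at (314,211). A shift of about 2.5 mm in x and 2.5 mm in y will line it up.

play_rows --motion '[[[0.25, -0.25, 2.5, 0, 0, 0], [0.25, -0.25, 4.8, 0, 0, 0], [0.25, -0.25, 6, 0, 0, 0], [0.25, -0.25, 6.5, 0, 0, 0], [0.25, -0.25, 6.7, 0, 0, 0]]]'

```text
time: 10.3
tool_pos: [532.7, 389.5, 14.2]
tcp_rot: [180.0, 0.0, -0.0]
ft_force: [-0.4, -0.9, -0.1]
finger_gap: 27.8
grip_force: 24.9
```

play_rows --motion '[[[0, 0, 0.1, 0, 0, 0], [0, 0, 0.1, 0, 0, 0], [0, 0, 0.1, 0, 0, 0]]]'

```text
time: 10.6
tool_pos: [533.4, 390.5, 14.4]
tcp_rot: [-180.0, -0.1, 0.0]
ft_force: [0.9, 0.4, -0.6]
finger_gap: 27.6
grip_force: 24.9
```

play_rows --motion '[[[-0.05, 0.05, 0.2, 0, 0, 0], [-0.05, 0.05, 0.2, 0, 0, 0], [-0.05, 0.05, 0.2, 0, 0, 0]]]'

```text
time: 10.9
tool_pos: [532.5, 389.8, 11.7]
tcp_rot: [-180.0, -0.0, 0.0]
ft_force: [1.4, 0.7, 1.4]
finger_gap: 27.5
grip_force: 25.1
```

play_rows --motion '[[[0, 0, 0.1, 0, 0, 0], [0, 0, 0.1, 0, 0, 0], [0, 0, 0.1, 0, 0, 0]]]'

```text
time: 11.2
tool_pos: [532.6, 389.8, 11.6]
tcp_rot: [-180.0, -0.0, 0.0]
ft_force: [-3.2, -1.8, 8.5]
finger_gap: 27.9
grip_force: 25.7
```

play_rows --motion '[[[0, 0, 0, 0, 0, 0], [0, 0, 0, 0, 0, 0], [0, 0, 0, 0, 0, 0], [0, 0, -2, 0, 0, 0], [0, 0, -6, 0, 0, 0]]]' --jaw 0.7

```text
time: 11.7
tool_pos: [529.1, 387.6, 65.9]
tcp_rot: [179.7, 0.4, 0.0]
ft_force: [-0.2, -0.8, -0.1]
finger_gap: 59.7
grip_force: 0.0
```

play_rows --motion '[[[0, 0, -4, 0, 0, 0], [0.6, 4.5, -4.5, 0, 0, 0], [1.2, 9, -4.5, 0, 0, 0], [1.8, 13.5, -4.5, 0, 0, 0], [2.4, 18, -4.5, 0, 0, 0]]]' --jaw 1

```text
time: 12.2
tool_pos: [556.1, 208.0, 115.3]
tcp_rot: [180.0, -0.0, 0.0]
ft_force: [1.1, -0.3, 0.4]
finger_gap: 85.0
grip_force: 0.0
```

play_rows --motion '[[[3, 20.2, 0, 0, 0, 0], [3, 20.2, 0, 0, 0, 0], [3, 20.2, 0, 0, 0, 0], [3, 20.2, 0, 0, 0, 0], [3, 20.2, 0, 0, 0, 0]]]'

```text
time: 12.7
tool_pos: [586.7, 1.8, 115.3]
tcp_rot: [179.9, -0.0, -0.3]
ft_force: [0.1, 0.1, -0.2]
finger_gap: 85.1
grip_force: 0.0
```

play_rows --motion '[[[0, 0, 0, 0, 0, 0], [0, 0, 0, 0, 0, 0]]]'

```text
time: 12.9
tool_pos: [586.0, 8.4, 115.0]
tcp_rot: [-180.0, 0.0, 0.0]
ft_force: [-0.7, 0.5, 0.2]
finger_gap: 85.3
grip_force: 0.0
```

Run:
```python
from h import *
st,s=wrist(); print(st["tool_pos"],st["tcp_rot"],st["finger_gap"]); cv2.imwrite("pics/w6.png",s["pixels"][:,:,::-1])
print(circ(s,587,7.5,38,67),circ(s,587,7.5,38,60))
t=optics.snapshot("top"); print(circ(t,592,126,43,43))
a=cv2.resize(s["pixels"],None,fx=.9,fy=.9); b=cv2.resize(t["pixels"][140:240,290:450],None,fx=3.6,fy=3.6)[:220]; c=np.vstack([a,b]) 
cv2.imwrite("pics/w6.png",c[:,:,::-1]); print(c.shape)
```

```text
[586.00899562   8.40610214 114.99689498] [-1.79966564e+02  3.16890457e-02  7.20159278e-03] 85.27867388244108
[(np.float32(589.6), np.float32(7.1), np.float32(64.8)), (np.float32(584.7), np.float32(5.2), np.float32(68.9)), (np.float32(585.4), np.float32(10.4), np.float32(68.9))] [(np.float32(587.7), np.float32(7.1), np.float32(60.9)), (np.float32(585.1), np.float32(11.9), np.float32(57.0)), (np.float32(591.4), np.float32(10.4), np.float32(58.6))]
[(np.float32(591.9), np.float32(137.6), np.float32(46.6)), (np.float32(582.9), np.float32(140.6), np.float32(45.8)), (np.float32(575.4), np.float32(123.7), np.float32(45.8))]
(580, 576, 3)
```

View pics/w6.png

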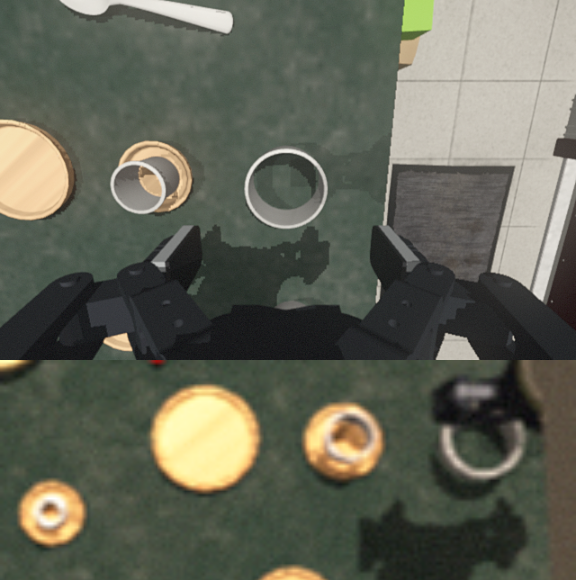

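Top: the coupler is centred in the tiny tray (crop 50,512) and the small cutter is inside the small tray. The large cutter is at (286,188), between the open fingers. Descending.

play_rows --motion '[[[0.25, 0.1, 4, 0, 0, 0], [0.25, 0.1, 7.5, 0, 0, 0], [0.25, 0.1, 10, 0, 0, 0], [0.25, 0.1, 10.8, 0, 0, 0], [0.25, 0.1, 10.8, 0, 0, 0]]]'

```text
time: 13.5
tool_pos: [587.5, 7.8, 6.0]
tcp_rot: [-180.0, 0.2, 0.1]
ft_force: [0.2, -0.2, 1.3]
finger_gap: 85.3
grip_force: 0.0
```

play_rows --motion '[[[0, 0, 0, 0, 0, 0], [0, 0, 0, 0, 0, 0]]]'

```text
time: 13.7
tool_pos: [590.5, 6.8, 9.5]
tcp_rot: [180.0, -0.2, 0.0]
ft_force: [-0.8, -0.8, 0.7]
finger_gap: 85.5
grip_force: 0.0
```

play_rows --motion '[[[-0.1, 0, 0.3, 0, 0, 0], [-0.1, 0, 0.3, 0, 0, 0], [-0.1, 0, 0.3, 0, 0, 0]]]'

```text
time: 14.0
tool_pos: [587.9, 6.5, 4.6]
tcp_rot: [180.0, -0.0, -0.0]
ft_force: [-0.9, 0.5, -0.9]
finger_gap: 85.5
grip_force: 0.0
```

play_rows --motion '[[[0, 0, 0, 0, 0, 0], [0, 0, 0, 0, 0, 0], [0, 0, 0, 0, 0, 0], [0, 0, 0, 0, 0, 0], [0, 0, 0, 0, 0, 0]]]' --jaw 0.6 --squeeze 30

```text
time: 14.5
tool_pos: [588.1, 6.4, 4.7]
tcp_rot: [180.0, -0.0, 0.0]
ft_force: [-2.2, -0.4, 5.9]
finger_gap: 65.2
grip_force: 32.8
```

play_rows --motion '[[[0, 0, -3, 0, 0, 0], [0, 0, -7.5, 0, 0, 0], [0.2, -1, -9.5, 0, 0, 0], [0.4, -6, -9.5, 0, 0, 0], [0.6, -11, -9.5, 0, 0, 0]]]'

```text
time: 15.0
tool_pos: [594.8, 116.8, 100.7]
tcp_rot: [-180.0, -0.2, -0.2]
ft_force: [0.4, 0.1, 0.1]
finger_gap: 65.4
grip_force: 33.5
```

play_rows --motion '[[[0.2, -5, 0, 0, 0, 0], [0.2, -9.5, 0, 0, 0, 0], [0.2, -13.3, 0, 0, 0, 0], [0.2, -13.3, 0, 0, 0, 0], [0.2, -13.3, 0, 0, 0, 0]]]'

```text
time: 15.5
tool_pos: [595.2, 250.3, 98.6]
tcp_rot: [180.0, 0.0, 0.1]
ft_force: [0.4, -1.0, -0.0]
finger_gap: 65.2
grip_force: 33.5
```

play_rows --motion '[[[0, 0, 0, 0, 0, 0], [0, 0, 0, 0, 0, 0]]]'

```text
time: 15.7
tool_pos: [595.9, 248.1, 99.1]
tcp_rot: [180.0, 0.0, -0.1]
ft_force: [0.2, -0.5, -0.0]
finger_gap: 64.9
grip_force: 33.5
```

Run:
```python
from h import *
st,s=wrist(); p=st["tool_pos"]; print(p,st["tcp_rot"],st["finger_gap"]); cv2.imwrite("pics/w7.png",s["pixels"][:,:,::-1])
z=38+p[2]-4.7
print(circ(s,596,250,11,93),z,circ(s,p[0],p[1],z,67,tol=6),ray(s,318,290,z))
```

```text
[595.86870104 248.06373601  99.06894557] [ 1.79979128e+02  2.17962002e-02 -8.99669097e-02] 64.89859960103499
[(np.float32(596.7), np.float32(249.9), np.float32(92.2)), (np.float32(559.6), np.float32(246.9), np.float32(96.6)), (np.float32(592.2), np.float32(247.7), np.float32(95.8))] 132.3689455665139 [(np.float64(596.2), np.float64(246.9), np.float32(66.8)), (np.float64(591.7), np.float64(244.3), np.float32(71.7)), (np.float64(592.1), np.float64(249.9), np.float32(70.9))] [597.86571465 246.8629299  132.36894557]
```

View pics/w7.png

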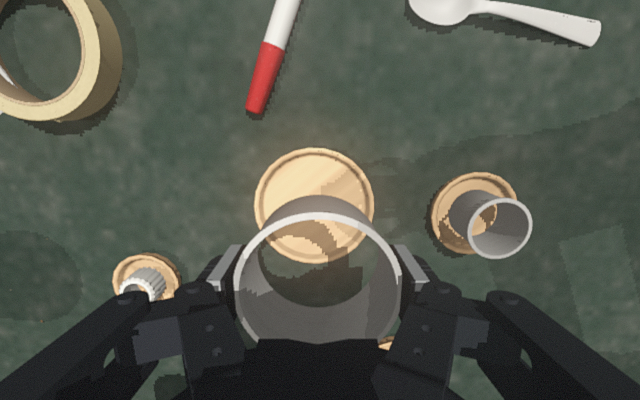

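The large cutter is held upright above the large tray (315,205), and the coupler and small cutter sit well in theirs. A shift of about 3 mm in y will centre it.

play_rows --motion '[[[0.05, -0.3, 3.5, 0, 0, 0], [0.05, -0.3, 6, 0, 0, 0], [0.05, -0.3, 7.8, 0, 0, 0], [0.05, -0.3, 8.5, 0, 0, 0], [0.05, -0.3, 8.5, 0, 0, 0]]]'

```text
time: 16.25
tool_pos: [595.6, 251.8, 13.3]
tcp_rot: [180.0, 0.1, -0.0]
ft_force: [-0.1, 0.7, -0.2]
finger_gap: 64.9
grip_force: 33.5
```

play_rows --motion '[[[0, 0, 0.1, 0, 0, 0], [0, 0, 0.1, 0, 0, 0], [0, 0, 0.1, 0, 0, 0]]]'

```text
time: 16.55
tool_pos: [597.2, 252.8, 14.7]
tcp_rot: [-180.0, -0.1, 0.0]
ft_force: [-0.4, 0.2, -0.1]
finger_gap: 64.9
grip_force: 33.5
```

play_rows --motion '[[[0, 0.1, 0.2, 0, 0, 0], [0, 0.1, 0.4, 0, 0, 0], [0, 0.1, 0.4, 0, 0, 0], [0, 0.1, 0.4, 0, 0, 0]]]'

```text
time: 16.95
tool_pos: [596.7, 251.5, 9.8]
tcp_rot: [-180.0, -0.1, 0.0]
ft_force: [0.1, -0.0, 3.5]
finger_gap: 65.3
grip_force: 33.8
```

play_rows --motion '[[[0, 0, 0.1, 0, 0, 0], [0, 0, 0.1, 0, 0, 0], [0, 0, 0.1, 0, 0, 0]]]'

```text
time: 17.25
tool_pos: [596.9, 251.6, 9.6]
tcp_rot: [-180.0, -0.1, 0.0]
ft_force: [-4.1, -0.9, 11.1]
finger_gap: 65.4
grip_force: 34.3
```

play_rows --motion '[[[0, 0, 0, 0, 0, 0], [0, 0, 0, 0, 0, 0], [0, 0, 0, 0, 0, 0], [0, 0, -2, 0, 0, 0], [0, 0, -6, 0, 0, 0]]]' --jaw 1

```text
time: 17.75
tool_pos: [592.6, 250.3, 63.9]
tcp_rot: [179.8, 0.5, -0.0]
ft_force: [0.6, -0.7, 0.4]
finger_gap: 85.6
grip_force: 0.0
```

play_rows --motion '[[[0, 0, -4.5, 0, 0, 0], [-2.5, 4, -4.5, 0, 0, 0], [-5, 8, -4.5, 0, 0, 0], [-7.5, 12, -4.5, 0, 0, 0], [-10, 16, -4.5, 0, 0, 0]]]'

```text
time: 18.25
tool_pos: [494.9, 90.3, 113.0]
tcp_rot: [180.0, 0.0, 0.0]
ft_force: [-0.8, -0.1, 1.0]
finger_gap: 85.5
grip_force: 0.0
```

play_rows --motion '[[[-3, 4, 0, 0, 0, 0], [-6.9, 8.9, 0, 0, 0, 0], [-6.9, 8.9, 0, 0, 0, 0], [-6.9, 8.9, 0, 0, 0, 0], [-6.9, 8.9, 0, 0, 0, 0]]]' --jaw 0.85

```text
time: 18.75
tool_pos: [428.1, 2.8, 113.7]
tcp_rot: [-180.0, -0.1, -0.0]
ft_force: [-0.2, -0.1, -0.3]
finger_gap: 72.5
grip_force: 0.0
```

Run:
```python
from h import *
st,s=wrist(); print(st["tool_pos"],st["tcp_rot"],st["finger_gap"])
print(circ(s,428,2,38,55))
t=optics.snapshot("top"); print(circ(t,596,250,43,67))
a=cv2.resize(s["pixels"],None,fx=.9,fy=.9); b=cv2.resize(t["pixels"][140:240,290:450],None,fx=3.6,fy=3.6)[:220]; c=np.vstack([a,b]) 
cv2.imwrite("pics/w8.png",c[:,:,::-1])
```

```text
[428.05780743   2.78228416 113.68223701] [-1.79977396e+02 -7.86664833e-02 -4.33255571e-02] 72.46683561349589
[(np.float32(428.3), np.float32(1.2), np.float32(54.2)), (np.float32(431.7), np.float32(5.3), np.float32(58.6)), (np.float32(443.7), np.float32(0.4), np.float32(51.8))]
[(np.float32(600.8), np.float32(249.9), np.float32(70.6)), (np.float32(598.9), np.float32(257.8), np.float32(68.9)), (np.float32(578.3), np.float32(244.3), np.float32(66.2))]
```

View pics/w8.png

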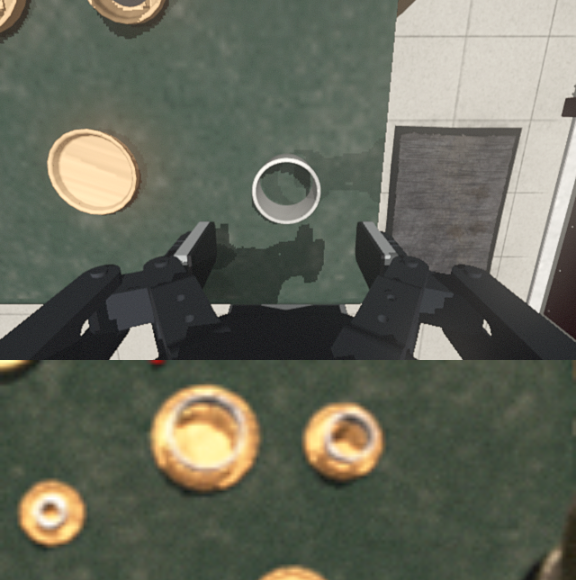

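Three pieces sit well in their trays. The medium cutter (286,190) is centred between the fingers.

play_rows --motion '[[[0, 0.1, 4, 0, 0, 0], [0, 0.1, 7.5, 0, 0, 0], [0, 0.1, 10, 0, 0, 0], [0, 0.1, 10.5, 0, 0, 0], [0, 0.1, 10.5, 0, 0, 0]]]'

```text
time: 19.35
tool_pos: [426.9, 2.3, 7.7]
tcp_rot: [-180.0, 0.1, 0.1]
ft_force: [0.1, -0.2, 1.1]
finger_gap: 72.4
grip_force: 0.0
```

play_rows --motion '[[[0, 0, 0.1, 0, 0, 0], [0, 0, 0.1, 0, 0, 0], [0, 0, 0.1, 0, 0, 0]]]'

```text
time: 19.65
tool_pos: [428.6, 1.4, 8.7]
tcp_rot: [180.0, -0.1, 0.0]
ft_force: [-0.7, 0.1, 0.7]
finger_gap: 72.1
grip_force: 0.0
```

play_rows --motion '[[[0, 0, 0.2, 0, 0, 0], [0, 0, 0.2, 0, 0, 0], [0, 0, 0.2, 0, 0, 0]]]'

```text
time: 19.95
tool_pos: [427.2, 1.4, 5.4]
tcp_rot: [-180.0, -0.0, -0.0]
ft_force: [0.5, -0.6, 0.9]
finger_gap: 72.8
grip_force: 0.0
```

play_rows --motion '[[[0, 0, 0, 0, 0, 0], [0, 0, 0, 0, 0, 0], [0, 0, 0, 0, 0, 0], [0, 0, 0, 0, 0, 0], [0, 0, 0, 0, 0, 0]]]' --jaw 0.45 --squeeze 30

```text
time: 20.45
tool_pos: [427.4, 1.4, 5.5]
tcp_rot: [180.0, -0.0, 0.0]
ft_force: [-0.7, -2.3, 5.5]
finger_gap: 53.7
grip_force: 31.1
```

play_rows --motion '[[[0, 0, -3, 0, 0, 0], [0, 0, -7.5, 0, 0, 0], [0.4, -2, -9, 0, 0, 0], [0.8, -6.5, -9, 0, 0, 0], [1.1, -11, -9, 0, 0, 0]]]'

```text
time: 20.95
tool_pos: [439.2, 112.5, 96.3]
tcp_rot: [-180.0, -0.1, -0.1]
ft_force: [0.7, 0.0, -0.6]
finger_gap: 53.5
grip_force: 31.8
```

play_rows --motion '[[[0, -4, 0, 0, 0, 0], [0, -6.3, 0, 0, 0, 0], [0, -6.3, 0, 0, 0, 0], [0, -6.3, 0, 0, 0, 0], [0, -6.3, 0, 0, 0, 0]]]'

```text
time: 21.45
tool_pos: [438.1, 173.6, 95.0]
tcp_rot: [180.0, 0.0, -0.0]
ft_force: [0.4, -0.3, -0.1]
finger_gap: 53.1
grip_force: 31.8
```

Run:
```python
from h import *
st,s=wrist(); p=st["tool_pos"]; print(p,st["tcp_rot"],st["finger_gap"]); cv2.imwrite("pics/w9.png",s["pixels"][:,:,::-1])
z=38+p[2]-5.5
print(circ(s,438,175,11,79),z,circ(s,p[0],p[1],z,55,tol=6))
```

```text
[438.06540468 173.64737865  94.95891254] [ 1.79974076e+02  3.50029900e-02 -2.42219645e-02] 53.09045020050825
[(np.float32(438.7), np.float32(175.3), np.float32(78.0)), (np.float32(404.2), np.float32(172.7), np.float32(80.0)), (np.float32(432.7), np.float32(173.8), np.float32(78.4))] 127.45891254496598 [(np.float64(439.9), np.float64(172.8), np.float32(55.2)), (np.float64(444.8), np.float64(171.0), np.float32(59.7)), (np.float64(435.8), np.float64(169.1), np.float32(60.6))]
```

View pics/w9.png

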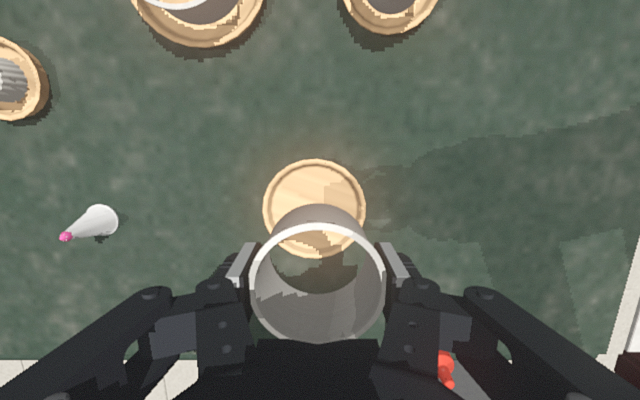

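The medium cutter is held upright over the medium tray (314,208). A shift of about 1 mm back in x and 2 mm in y will centre it.

play_rows --motion '[[[-0.1, -0.2, 3.5, 0, 0, 0], [-0.1, -0.2, 6, 0, 0, 0], [-0.1, -0.2, 7.5, 0, 0, 0], [-0.1, -0.2, 8.1, 0, 0, 0], [-0.1, -0.2, 8.1, 0, 0, 0]]]'

```text
time: 22.0
tool_pos: [436.7, 175.5, 13.6]
tcp_rot: [180.0, 0.1, -0.1]
ft_force: [0.9, 0.1, 0.4]
finger_gap: 53.5
grip_force: 31.8
```

play_rows --motion '[[[0, 0, 0.1, 0, 0, 0], [0, 0, 0.1, 0, 0, 0], [0, 0, 0.1, 0, 0, 0]]]'

```text
time: 22.3
tool_pos: [438.1, 176.7, 14.3]
tcp_rot: [-180.0, -0.1, 0.0]
ft_force: [0.2, 0.2, -0.0]
finger_gap: 53.2
grip_force: 31.8
```

play_rows --motion '[[[0, 0.05, 0.2, 0, 0, 0], [0, 0.05, 0.35, 0, 0, 0], [0, 0.05, 0.35, 0, 0, 0], [0, 0.05, 0.35, 0, 0, 0]]]'

```text
time: 22.7
tool_pos: [437.8, 176.1, 10.4]
tcp_rot: [-180.0, -0.1, 0.0]
ft_force: [-2.1, -0.4, 5.8]
finger_gap: 53.5
grip_force: 32.1
```

play_rows --motion '[[[0, 0, 0.1, 0, 0, 0], [0, 0, 0.1, 0, 0, 0], [0, 0, 0.1, 0, 0, 0]]]'

```text
time: 23.0
tool_pos: [438.1, 176.1, 10.3]
tcp_rot: [-180.0, -0.1, 0.0]
ft_force: [-6.0, -1.8, 15.9]
finger_gap: 53.5
grip_force: 32.7
```

play_rows --motion '[[[0, 0, 0, 0, 0, 0], [0, 0, 0, 0, 0, 0], [0, 0, 0, 0, 0, 0], [0, 0, -2, 0, 0, 0], [0, 0, -6, 0, 0, 0]]]' --jaw 0.85

```text
time: 23.5
tool_pos: [433.9, 175.0, 65.8]
tcp_rot: [179.9, 0.4, 0.0]
ft_force: [0.2, -0.1, 0.1]
finger_gap: 72.5
grip_force: 0.0
```

play_rows --motion '[[[0, 0, -4.5, 0, 0, 0], [0, -2, -9, 0, 0, 0], [3, -4, -13, 0, 0, 0], [6, -5, -16, 0, 0, 0], [8, -5, -17, 0, 0, 0]]]'

```text
time: 24.0
tool_pos: [520.4, 228.0, 243.6]
tcp_rot: [-179.8, -0.4, 0.1]
ft_force: [0.7, -0.1, -0.1]
finger_gap: 72.6
grip_force: 0.0
```

play_rows --motion '[[[0, 0, 0, 0, 0, 0], [0, 0, 0, 0, 0, 0], [0, 0, 0, 0, 0, 0]]]'

```text
time: 24.3
tool_pos: [515.9, 225.7, 237.2]
tcp_rot: [180.0, 0.2, 0.0]
ft_force: [0.3, -0.9, -0.2]
finger_gap: 72.5
grip_force: 0.0
```

Run:
```python
from h import *
st,s=wrist(); print(st["tool_pos"]); cv2.imwrite("pics/w10.png",s["pixels"][:,:,::-1])
for n,x,y,D,d,h in(("L",596.5,250,93,67,43),("M",438.3,175,79,55,43),("S",591.8,125.5,67,43,43),("T",531,388,55,29,25)):
    print(n,[tuple(map(float,c)) for c in circ(s,x,y,11,D)[:1]],[tuple(map(float,c)) for c in circ(s,x,y,h,d,tol=6)])
```

```text
[515.92798332 225.66579985 237.16041907]
L [(596.7999877929688, 250.3000030517578, 92.30000305175781)] [(596.4000244140625, 250.6999969482422, 62.400001525878906), (601.2999877929688, 246.89999389648438, 72.5999984741211), (591.2000122070312, 251.8000030517578, 72.5999984741211)]
M [(438.6000061035156, 175.3000030517578, 78.30000305175781)] [(439.70001220703125, 175.6999969482422, 55.599998474121094), (457.70001220703125, 181.3000030517578, 52.29999923706055), (457.70001220703125, 175.6999969482422, 56.400001525878906)]
S [(592.5, 126.5999984741211, 65.19999694824219)] [(590.5999755859375, 125.0999984741211, 43.599998474121094), (590.5999755859375, 135.89999389648438, 48.599998474121094), (594.7000122070312, 129.1999969482422, 47.70000076293945)]
T [(531.7000122070312, 388.29998779296875, 53.79999923706055)] [(532.0999755859375, 388.70001220703125, 26.799999237060547), (539.9000244140625, 388.29998779296875, 34.599998474121094), (526.7999877929688, 388.70001220703125, 34.599998474121094)]
```

View pics/w10.png

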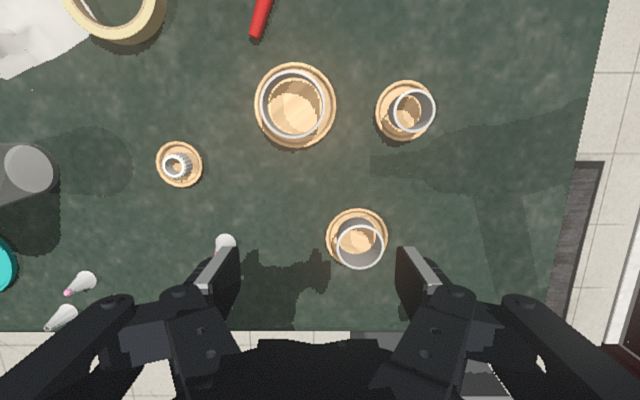

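All four sit flat and upright in their own trays, each within about 2.5 mm of the tray's centre. The piping tip is still standing at (225,242). Handing in.

```bash
python3 -c "
from bench import job; print(job.hand_in())"
```

```text
the job is handed in; nothing more can be done
None
```

The job is handed in at about 24 s: all three cutters and the coupler ring stand upright in their own trays, each within about 2.5 mm of centre; I moved neither the gel bottle nor the piping tip, though the gripper hid the bottle in the final picture.

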